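# Scoop two lure bodies from under the clear bench shelf

## Robot

A 6-joint arm with a two-finger parallel gripper is mounted at the origin on the work surface. World frame = base frame: x ahead of the robot, y to its left, z up, the work surface at z = 0. Lengths are in m, angles in degrees, forces in N, time in s.
With the tool pointing down it reaches from about 0.25 to 0.725 m from the base axis. Payload 9.7 kg.
Tool frame: the origin (TCP) lies at the very end of the fingers, on their centre line; the grasp point (between the pads) lies 19 mm behind it (bot.grip_point_offset is the z of the grasp point in the tool frame, in m); z points along the fingers, x is the direction in which the jaws open and shut, and the axes are right-handed (so a half turn about z gives the same grasp; the last joint's range is limited). The gripper opens to 85 mm and grips with 20 to 120 N. Pads are 22 mm wide; open, the fingers measure 114 mm over their backs; the gripper's body (76 mm by 85 mm) begins 54 mm behind the grasp point. The pads swing forward as they close: fully open they stand 13 mm farther back than shut.
Start: joints at [70.875, 4.979, 10.078, 95.1, 0, 90], TCP at [0.18, 0.52, 0.231] pointing down, gripper open.
Joint ranges: [-179.16, 179.16], [-48.56, 103.87], [-65.8, 70.77], [-126.05, 130.52], [-82.76, 87.17], [-180, 180]. Speed limits (degrees/s): [127.2, 127.2, 147.25, 180, 180, 180].

## Interface

Orientations are given as [roll, pitch, yaw] about the fixed x, y, z axes, in that order (R = Rz(yaw) Ry(pitch) Rx(roll)).
In Python, from workcell import get_obs, viewer, job_done, bot gives the robot as it stands.
- The arm moves only by the shell command python3 -m handwheel 'ROWS' [FORCE]. ROWS is JSON, a list of rows, each a list of 5 numbers: the closure, from 0 (fully open) to 1 (shut), then the shift along the world's x, y, z in m, then the turn about the world's z in degrees. A call has 1 to 5 rows; each row is the pose to reach, as a shift and turn from the pose measured when the call began; what a row does not reach only later rows make up. A row lasts 1/10 s, in which the tool goes at most 50 mm and 8.59 degrees, less where a joint would pass 70% of its speed; a pose out of reach is approached as far as the arm can. A call with a gripper value outside its range is refused whole. The fingers move at their own pace and stop on an object; FORCE is the grip in N (left out, the last holds). Time passes only in rows, so rows that repeat a pose let the fingers close. It gives the time, the measured TCP pose, the force and the opening at its end, in the units of the state.
- get_obs(): the state, without advancing time (a new reading comes with each control period).
- viewer.camera(name): name is "scene" or "top" or "wrist"; returns a dict with "color" (480x640x3 uint8, blue, green, red), "K" (3x3 intrinsics, pixels), "origin" and "orientation" of the camera in the world. Camera axes: x right, y down, z forward; pixel columns grow to the right and rows downward; lengths in m; the calibration is good to about 2 mm. A picture is of the moment at which its call begins. There is no depth.
- job_done(): hands the job in, once; it reports no verdict.
The state is a dict: "time": time; "q": joint angles; "qd": joint speeds; "joint_efforts": joint torques, N m; "ee_pos": TCP position; "tcp_rot": TCP orientation; "wrist_force": force on the tool from outside, world axes, zero at the start; "torque": the same for the moment, N m; "opening": finger opening in m.
Only numpy, scipy, OpenCV 4.12 (cv2) and the standard library are available. Lean on these libraries where they do the work, as an engineer would, in place of code of your own. Each camera call takes 0.05 s, during which the arm holds its last target.

## Task

Two painted lure bodies have slipped back under the clear shelf, too deep for fingers: slide the flat scoop in under the shelf's lip, bring both out together on it and empty them into the blue tray. Then lay the scoop back down flat on the open bench in front of the shelf. Leave the tray, the burning iron on its log slice, the glue bottle and the toothpick tub where they stand.

Things in the scene. Friction and masses are not known exactly. Their poses are not given: they have to be found in the camera images.
- shelf: Low shelf screwed to the bench, 135 mm deep (its x), 360 mm wide (y), 76 mm high; origin at the centre of its underside, on the bench. Clear acrylic top 6 mm thick, two wooden end panels 15 mm thick (330 mm clear between them). Open at the front, which faces its -x (the robot); a wooden lip runs along the top front edge and a wooden rail along the foot of the back
- shelf_lip (a point): Middle of the lower front edge of the shelf's lip, 67.5 mm in front of the shelf's origin (its -x) and 58 mm up: the clear height below the lip. The lip is 12 mm thick and reaches up to 82 mm; same axes as the shelf
- shelf_rail (a point): Middle of the foot of the rear rail's inner face, 55.5 mm behind the shelf's origin (its +x), on the bench, 123 mm behind the lip's front. The rail is 30 mm high and runs from end panel to end panel; lures pushed back stop against it. Same axes as the shelf
- scoop_grip (a point): Flat bench scoop, 130 g, lying on the bench. This point is the middle of its dark wooden handle, where to hold it, 34 mm above the blade's underside. Axes: x along the scoop to its front edge, y across, z up. The handle is 24 mm wide (y), 26 mm thick, rises 15 degrees to the rear and runs 30 mm forward and 85 mm back of this point. Nose-heavy: grip it firmly
- scoop_nose (a point): Middle of the scoop's open front edge, on the underside: 149 mm ahead of scoop_grip, 34 mm below it, same axes. The blade is 2 mm bare aluminium sheet, flat on the bench, 104 mm long, 154 mm wide (150 inside), feathered at the front to about 1 mm; lures ride up it easily and slide off it when it tips 30 degrees. Side walls 20 mm high (11 mm near the front), rear wall 28 mm high
- lure_orange_center (a point): Orange lure body with black bars lying flat on the bench under the shelf: smooth lacquered wood, 78 mm long (its x, eye end +x), 32 mm wide (y), 16 mm thick with full round edges, 30 g; the point is its centre, 8 mm up. Slides easily; does not roll
- lure_white_center (a point): White lure body with red bars, same shape, size and weight as the orange one; the point is its centre
- tray: Open blue plastic tray, loose, 500 g, 200 mm (its x) by 160 mm (its y), walls 35 mm high and 4 mm thick, floor 4 mm thick; origin at the centre of its underside. It stands to the robot's left or right
- iron_stand: Round slice of log, 156 mm across, 22 mm thick, with a wire coil stand and, in the coil, a burning iron with an orange handle (along its x, 205 mm long, up to 80 mm high; the handle sticks out 55 mm past the slice at -x), all one loose piece; origin at the centre of its underside. It stands on the side opposite the tray
- glue_bottle: White plastic dropper bottle, 38 mm across, 100 mm high, standing loose on the shelf top; origin at the centre of its underside
- pick_tub: Clear tub of toothpicks, 48 mm across, 66 mm high, standing loose on the shelf top; origin at the centre of its underside

How it is judged:
By the outcome, as a careful person would: the job done as asked, in the order asked, and still so for the second after the job is handed in, with the robot touching nothing.
It also fails if it takes over 61 s, if anything falls off the work surface, if the arm or the gripper's body presses on something with over 40 N, if the wrist force passes 120 N, or if a joint passes its speed limit or range.

## Working session

There is one attempt and no reset: what is moved stays moved. The work goes in short steps, Python scripts to look and compute and a shell command to move; the robot and the scene stay as the last step left them, time stands still between calls to the robot, and variables do not carry over. Pictures are saved under pics/ and viewed, and the job is handed in when it is done.

```bash
mkdir -p pics; ls
python3 - <<'E'
from workcell import get_obs, viewer, bot
import cv2
o=get_obs(); print(o)
print(bot.grip_point_offset,[a for a in dir(bot) if a[0]!='_'])
for n in ["scene","top","wrist"]:
    c=viewer.camera(n); cv2.imwrite(f"pics/{n}0.png",c["color"]); print(n,c["K"],c["origin"],c["orientation"])
E
```

```text
pics
{'time': 0.0, 'q': array([7.08750351e+01, 5.01314821e+00, 1.00330896e+01, 9.51005190e+01,
       6.36575893e-04, 9.00013242e+01]), 'qd': array([ 0.0501398 , -0.03377594,  0.0423502 ,  0.02749447, -0.00741374,
        0.11370066]), 'joint_efforts': array([-1.83388926e-03, -5.20386887e+01,  4.64805079e+01,  1.62930926e-02,
       -1.22495812e-04, -6.06782997e-07]), 'ee_pos': array([0.18011388, 0.51941547, 0.23055121]), 'tcp_rot': array([-1.79999365e+02,  8.05776030e-02,  7.08737109e+01]), 'wrist_force': array([ 0.65502474, -0.46130998,  0.05635598]), 'torque': array([ 0.00704554,  0.00284419, -0.03865465]), 'opening': 0.08542261445070387}
-0.0187 ['PlanningError', 'grip_point_offset']
scene [[513.51388821   0.         318.92206318]
 [  0.         513.51388821 235.73138241]
 [  0.           0.           1.        ]] [ 1.28801048 -0.37727251  0.65821144] [-126.54366265   -1.06573273   64.12859841]
top [[456.48308023   0.         314.33839814]
 [  0.         456.48308023 245.0248022 ]
 [  0.           0.           1.        ]] [ 0.44958798 -0.01306585  1.05583016] [-171.64489233    0.99092888  -91.40224993]
wrist [[341.39500398   0.         316.64709272]
 [  0.         341.39500398 237.11691705]
 [  0.           0.           1.        ]] [0.11545249 0.54152536 0.37207546] [1.64256334e+02 1.24546774e-01 7.08864121e+01]
```

View pics/top0.png

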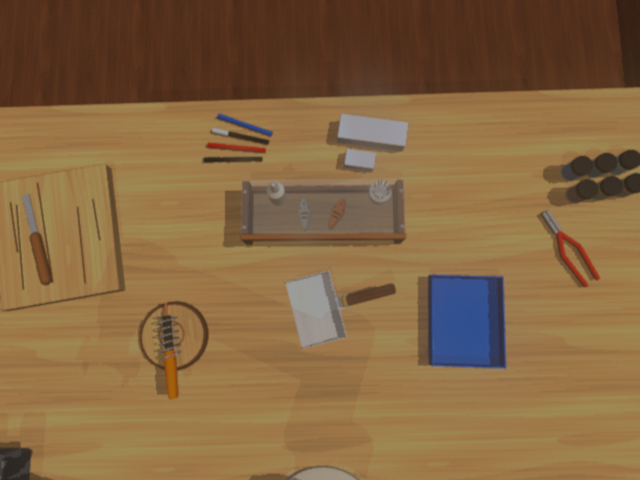

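View pics/scene0.png

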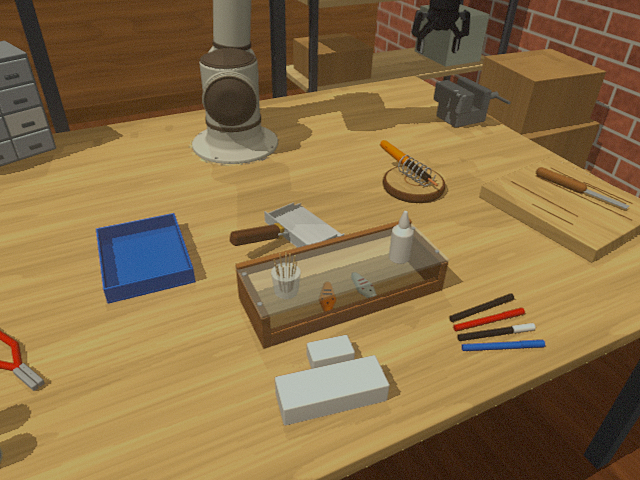

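View pics/wrist0.png

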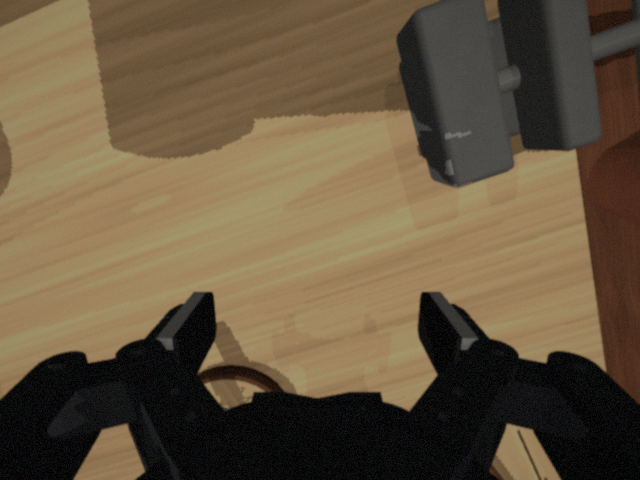

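```bash
cat > h.py <<'E'
import numpy as np, cv2
from scipy.spatial.transform import Rotation as R
from workcell import get_obs, viewer
def cam(n):
    c=viewer.camera(n); c['R']=R.from_euler('xyz',c['orientation'],degrees=True).as_matrix(); return c
def ray(c,px,z):
    px=np.atleast_2d(px).astype(float); d=np.c_[px,np.ones(len(px))]@np.linalg.inv(c['K']).T@c['R'].T
    o=np.array(c['origin']); return o+d*((z-o[2])/d[:,2])[:,None]
def proj(c,p):
    q=(np.atleast_2d(p)-c['origin'])@c['R']@c['K'].T; return q[:,:2]/q[:,2:]
def mask(c,lo,hi,roi=None):
    m=cv2.inRange(cv2.cvtColor(c['color'],cv2.COLOR_BGR2HSV),lo,hi)
    if roi: 
        k=np.zeros_like(m); x0,y0,x1,y1=roi; k[y0:y1,x0:x1]=255; m&=k
    return m
def crop(c,roi,name,s=4):
    x0,y0,x1,y1=roi; cv2.imwrite('pics/'+name,cv2.resize(c['color'][y0:y1,x0:x1],None,fx=s,fy=s,interpolation=cv2.INTER_CUBIC))
E
python3 - <<'E'
from h import *
c=cam('top'); crop(c,(230,170,430,310),'topz.png'); crop(c,(270,255,420,365),'topz2.png',5)
s=cam('scene'); crop(s,(220,190,460,350),'scz.png',3)
m=mask(c,(105,120,40),(130,255,255),(400,250,540,390))
b=max(cv2.findContours(m,0,2)[0],key=cv2.contourArea); r=cv2.minAreaRect(b); print('tray',r,ray(c,cv2.boxPoints(r),.035))
E
```

```text
tray ((464.5, 321.9999694824219), (64.99998474121094, 87.99998474121094), 0.0) [[ 0.32820805 -0.24746455  0.035     ]
 [ 0.51864501 -0.25923934  0.035     ]
 [ 0.51494297 -0.40297057  0.035     ]
 [ 0.32505948 -0.38733304  0.035     ]]
```

View pics/topz.png

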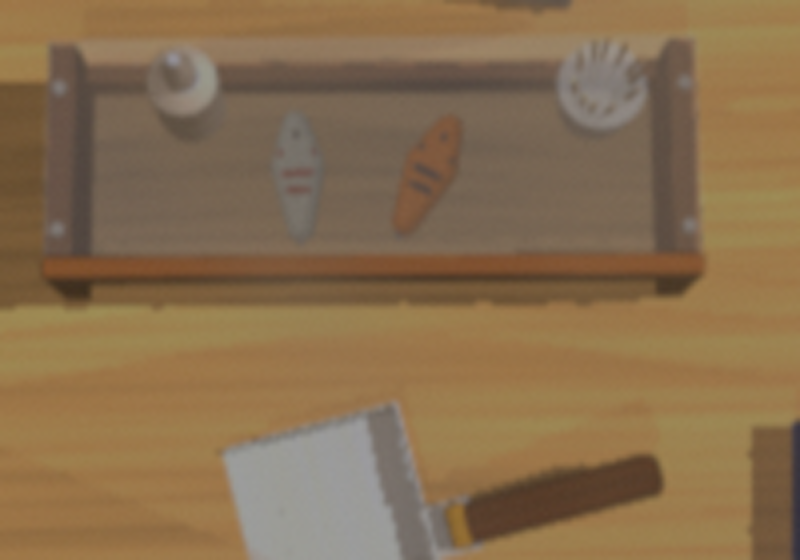

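View pics/topz2.png

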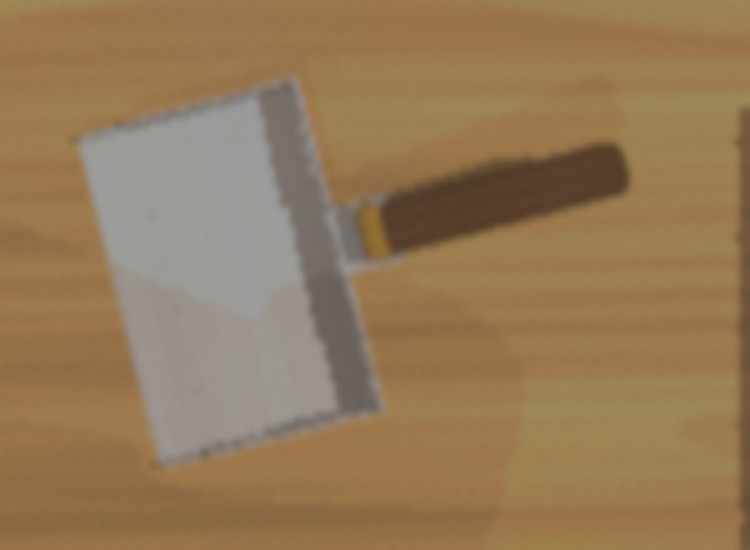

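View pics/scz.png

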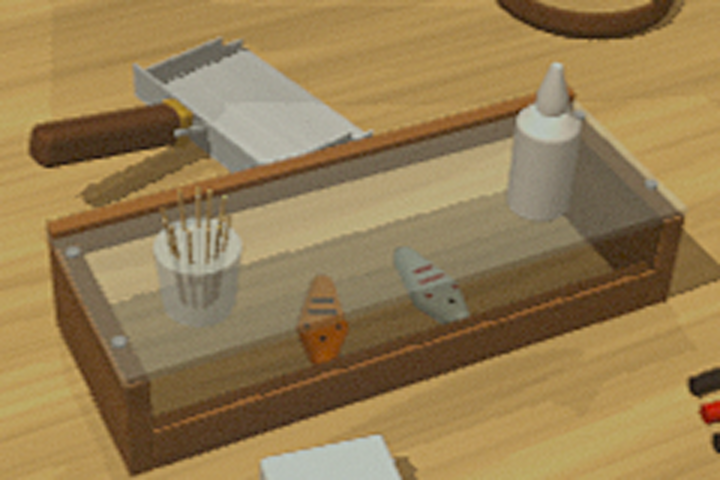

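Run:
```python
from h import *
np.set_printoptions(precision=4,suppress=True)
c=cam('top'); s=cam('scene')
f=lambda p,o,k:np.array(p)/k+np.array(o)
L=lambda p:f(p,(230,170),4)
print('orange',ray(c,L([(452,115),(398,236)]),.008)); print('white',ray(c,L([(295,110),(300,241)]),.008))
S=lambda p:f(p,(220,190),3)
print('scene orange',ray(s,S([(324,275),(322,362)]),.008),'white',ray(s,S([(398,247),(464,318)]),.008))
print('lip front-top ',ray(c,L([(42,275),(705,273)]),.082)); print('lip back-top',ray(c,L([(42,257),(705,255)]),.082))
print('panels rear top',ray(c,L([(50,42),(695,38)]),.076), 'foot front', ray(c,L([(90,302),(655,302)]),0))
print('scene rear top corners', ray(s,S([(132,380),(683,217)]),.076),'lip top front', ray(s,S([(48,225),(572,95)]),.082))
T=lambda p:f(p,(270,255),5)
print('blade front',ray(c,T([(80,142),(158,465)]),.001),'rear top',ray(c,T([(296,78),(382,410)]),.026))
m=mask(c,(0,80,20),(18,255,110),(340,275,400,315)); b=max(cv2.findContours(m,0,2)[0],key=cv2.contourArea);print('handle',cv2.minAreaRect(b),ray(c,cv2.boxPoints(cv2.minAreaRect(b)),.045))
print('handle front/back',ray(c,T([(386,228)]),.039),ray(c,T([(627,165)]),.07))
tc=[(430,276),(503,276),(505,367),(430,367)]
print('tray',ray(c,tc,.035)); crop(c,(420,265,520,375),'tr.png',5)
print('shelf proj check', proj(c,[[.55,-.03,.0]]))
```

```text
orange [[ 0.7121 -0.0688  0.008 ]
 [ 0.6407 -0.035   0.008 ]]
white [[0.7178 0.0235 0.008 ]
 [0.6393 0.0222 0.008 ]]
scene orange [[ 0.6427 -0.0317  0.008 ]
 [ 0.7113 -0.0675  0.008 ]] white [[0.6384 0.0241 0.008 ]
 [0.714  0.0287 0.008 ]]
lip front-top  [[ 0.6111  0.1599  0.082 ]
 [ 0.6024 -0.198   0.082 ]]
lip back-top [[ 0.621   0.1599  0.082 ]
 [ 0.6122 -0.1985  0.082 ]]
panels rear top [[ 0.7431  0.1564  0.076 ]
 [ 0.7348 -0.2007  0.076 ]] foot front [[ 0.6079  0.1463  0.    ]
 [ 0.599  -0.1836  0.    ]]
scene rear top corners [[ 0.7417 -0.1959  0.076 ]
 [ 0.7534  0.1506  0.076 ]] lip top front [[ 0.6103 -0.1973  0.082 ]
 [ 0.6259  0.1565  0.082 ]]
blade front [[0.5171 0.069  0.001 ]
 [0.3703 0.036  0.001 ]] rear top [[ 0.5419 -0.0311  0.026 ]
 [ 0.3937 -0.0648  0.026 ]]
handle ((370.2676696777344, 293.1286315917969), (12.238975524902344, 49.53564453125), 75.0685806274414) [[ 0.4886 -0.0635  0.045 ]
 [ 0.514  -0.17    0.045 ]
 [ 0.4878 -0.1756  0.045 ]
 [ 0.4626 -0.0696  0.045 ]]
handle front/back [[ 0.4733 -0.0687  0.039 ]] [[ 0.4968 -0.1713  0.07  ]]
tray [[ 0.5232 -0.2551  0.035 ]
 [ 0.519  -0.4166  0.035 ]
 [ 0.3226 -0.4043  0.035 ]
 [ 0.3262 -0.243   0.035 ]]
shelf proj check [[328.4482 268.147 ]]
```

View pics/tr.png

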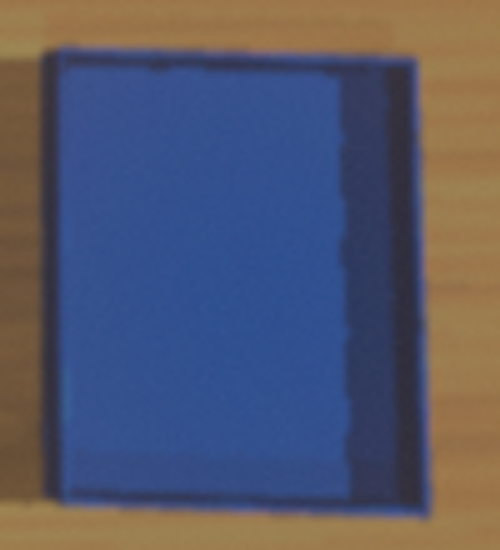

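```bash
python3 -m handwheel '[[0,0.02,-0.04,0,8],[0,0.04,-0.08,0,16],[0,0.06,-0.12,0,24],[0,0.08,-0.16,0,32],[0,0.1,-0.2,0,40]]' 110
```

```text
time: 0.85
ee_pos: [0.2792, 0.3211, 0.2312]
tcp_rot: [180.0, 0.0, 110.6]
wrist_force: [0.5, 0.7, 0.2]
opening: 0.0855
```

```bash
python3 -m handwheel '[[0,0.02,-0.04,0,8],[0,0.04,-0.08,0,16],[0,0.06,-0.12,0,24],[0,0.08,-0.16,0,32],[0,0.1,-0.2,0,40]]'
```

```text
time: 1.35
ee_pos: [0.3697, 0.141, 0.2315]
tcp_rot: [179.9, 0.0, 145.5]
wrist_force: [0.7, 1.3, 0.5]
opening: 0.0854
```

```bash
python3 -m handwheel '[[0,0.02,-0.04,0,8],[0,0.04,-0.08,0,16],[0,0.06,-0.12,0,24],[0,0.08,-0.16,0,32],[0,0.08,-0.16,0,32]]'
```

```text
time: 1.85
ee_pos: [0.4506, -0.0219, 0.2311]
tcp_rot: [180.0, 0.0, 177.6]
wrist_force: [-0.6, 0.6, -0.6]
opening: 0.0857
```

```bash
python3 -m handwheel '[[0,0.016,-0.044,-0.03,7.7],[0,0.032,-0.0886,-0.06,15.4],[0,0.032,-0.0886,-0.1,15.4],[0,0.032,-0.0886,-0.1,15.4]]'
python3 - <<'E'
from h import *
cv2.imwrite('pics/w1.png',cam('wrist')['color'])
E
```

```text
time: 2.25
ee_pos: [0.4799, -0.1114, 0.125]
tcp_rot: [179.7, -0.5, -167.2]
wrist_force: [-1.5, 0.1, 0.2]
opening: 0.0855
```

View pics/w1.png

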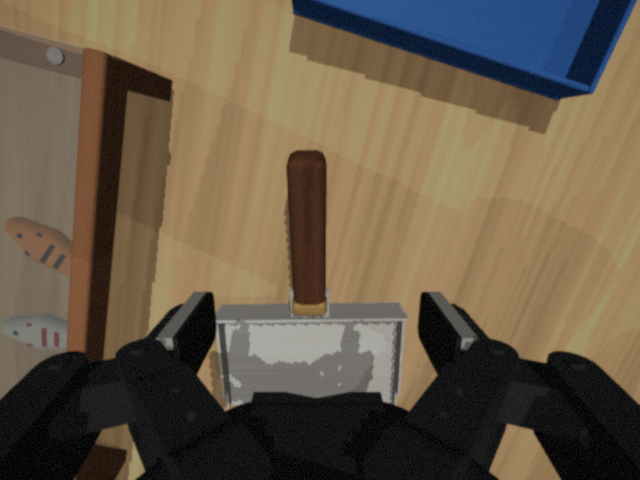

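Run:
```python
from h import *
c=cam('wrist')
m=mask(c,(0,60,10),(15,255,110),(250,145,360,330))
b=max(cv2.findContours(m,0,2)[0],key=cv2.contourArea);print(cv2.minAreaRect(b))
print(ray(c,[(306,155)],.065),ray(c,[(310,300)],.04), ray(c,[(218,318),(405,318)],.028), get_obs()['ee_pos'],get_obs()['tcp_rot'])
```

```text
((308.9999694824219, 224.99996948242188), (37.99999237060547, 151.99996948242188), 0.0)
[[ 0.50035672 -0.16927466  0.065     ]] [[ 0.47545196 -0.06688195  0.04      ]] [[ 0.54172414 -0.029826    0.028     ]
 [ 0.39754269 -0.0623487   0.028     ]] [ 0.48205411 -0.11027668  0.13143673] [ 1.79913582e+02 -4.19362983e-02 -1.67065501e+02]
```

```bash
python3 -m handwheel '[[0,0.0035,0,-0.04,0.4],[0,0.0035,0,-0.08,0.4],[0,0.0035,0,-0.105,0.4],[0,0.0035,0,-0.113,0.4],[0,0.0035,0,-0.113,0.4]]'; python3 -m handwheel '[[1,0,0,0,0],[1,0,0,0,0],[1,0,0,0,0],[1,0,0,0,0],[1,0,0,0,0]]' 110;  python3 -m handwheel '[[1,0,0,0,0],[1,0,0,0,0],[1,0,0,0,0]]' 110
```

```text
time: 2.85
ee_pos: [0.4863, -0.1097, 0.02]
tcp_rot: [179.9, 0.0, -166.6]
wrist_force: [0.3, 0.2, 0.9]
opening: 0.0853
time: 3.35
ee_pos: [0.4865, -0.1098, 0.0207]
tcp_rot: [180.0, 0.1, -166.6]
wrist_force: [-1.0, -0.7, 5.2]
opening: 0.0225
time: 3.65
ee_pos: [0.4866, -0.1098, 0.0208]
tcp_rot: [180.0, 0.1, -166.6]
wrist_force: [0.2, 1.2, 3.9]
opening: 0.0225
```

```bash
python3 -m handwheel '[[1,0,0,0.015,0],[1,0,0,0.03,0],[1,-0.02,0.01,0.04,-4],[1,-0.04,0.03,0.04,-8],[1,-0.06,0.05,0.04,-12]]' 110;  python3 - <<'E'
from h import *
cv2.imwrite('pics/s2.png',cam('scene')['color'])
E
```

```text
time: 4.15
ee_pos: [0.4265, -0.0596, 0.0624]
tcp_rot: [180.0, 0.2, -178.8]
wrist_force: [-0.3, 0.1, -0.6]
opening: 0.0227
```

View pics/s2.png

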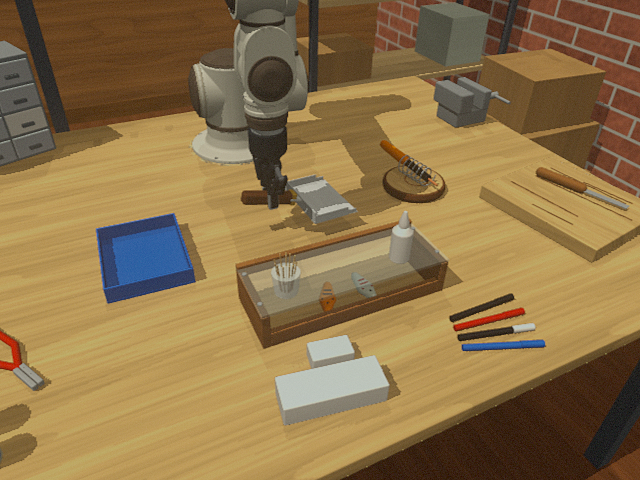

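```bash
python3 -m handwheel '[[1,-0.01,0.01,0,-8],[1,-0.02,0.02,0,-16],[1,-0.027,0.03,0,-24],[1,-0.027,0.04,0,-32],[1,-0.027,0.043,0,-40]]' 110; python3 -m handwheel '[[1,0,0,0,-8],[1,0,0,0,-16],[1,0,0,0,-24],[1,0,0,0,-32],[1,0,0,0,-40]]';  python3 -m handwheel '[[1,0,0,0,-8],[1,0,0,0,-13],[1,0,0,0,-13]]'
python3 - <<'E'
from h import *
cv2.imwrite('pics/s3.png',cam('scene')['color'])
c=cam('top');crop(c,(230,170,430,370),'t3.png',3)
cv2.imwrite('pics/w3.png',cam('wrist')['color'])
print(get_obs()['ee_pos'],get_obs()['tcp_rot'],get_obs()['q'])
E
```

```text
time: 4.7
ee_pos: [0.3969, -0.0139, 0.0635]
tcp_rot: [179.8, 0.1, 140.7]
wrist_force: [0.1, 0.6, -1.7]
opening: 0.0227
time: 5.2
ee_pos: [0.3972, -0.0139, 0.0648]
tcp_rot: [179.8, 0.1, 100.4]
wrist_force: [-0.7, -0.3, -1.3]
opening: 0.0223
time: 5.5
ee_pos: [0.3976, -0.0139, 0.066]
tcp_rot: [179.7, 0.1, 87.3]
wrist_force: [0.0, -0.6, -0.4]
opening: 0.0226
[ 0.39737865 -0.01388817  0.06536803] [1.79746575e+02 1.15636523e-01 8.75021981e+01] [ -1.91692173 -16.57785906 -28.0687014   78.25691788  -0.11819869
   0.5803643 ]
```

View pics/s3.png

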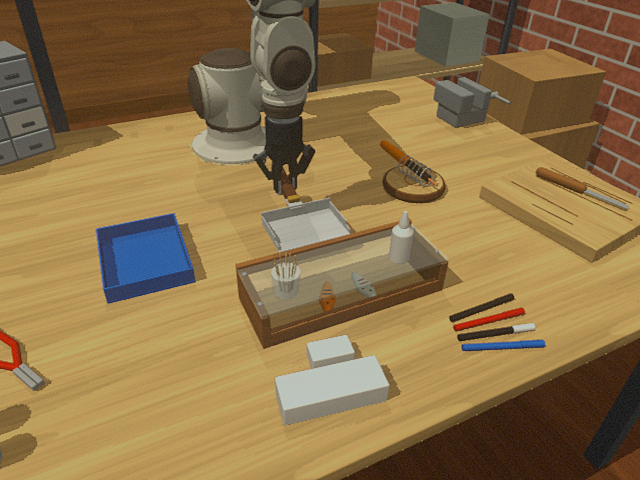

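View pics/t3.png

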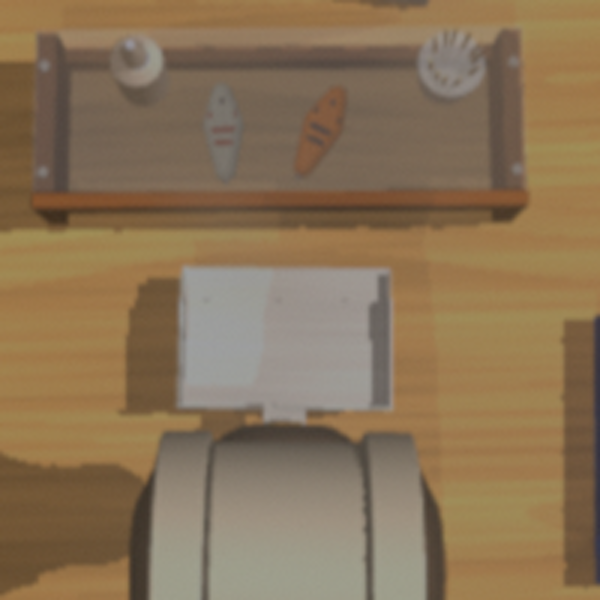

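View pics/w3.png

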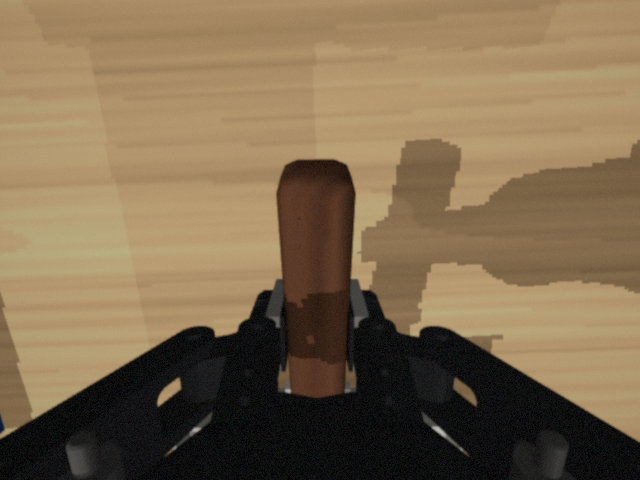

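Run:
```python
from h import *
c=cam('top')
for z in (.035,.045):print(ray(c,[(290,259.2),(360.7,259.2)],z))
print(get_obs()['tcp_rot'],get_obs()['ee_pos'])
```

```text
[[ 0.56914272  0.05651548  0.035     ]
 [ 0.56493508 -0.10242003  0.035     ]]
[[ 0.56797156  0.05583387  0.045     ]
 [ 0.56380515 -0.10154472  0.045     ]]
[1.79753353e+02 1.17405696e-01 8.74774936e+01] [ 0.39733583 -0.01389958  0.06521655]
```

```bash
python3 -m handwheel '[[1,0,0.003,-0.015,0.5],[1,0,0.003,-0.03,1],[1,0,0.003,-0.04,1],[1,0,0.003,-0.045,1],[1,0,0.003,-0.046,1]]' 110; python3 -m handwheel '[[1,0,0,0,0]]'
```

```text
time: 6.2
ee_pos: [0.3974, -0.0108, 0.0195]
tcp_rot: [179.7, 0.1, 88.5]
wrist_force: [-3.2, 1.2, 9.1]
opening: 0.0227
time: 6.3
ee_pos: [0.3977, -0.0107, 0.0198]
tcp_rot: [179.7, 0.1, 88.5]
wrist_force: [-0.2, -1.0, 1.7]
opening: 0.0223
```

```bash
python3 -m handwheel '[[1,0.02,0,0,0],[1,0.04,0,0,0],[1,0.06,-0.001,0,0],[1,0.08,-0.001,0,0],[1,0.1,-0.002,0,0]]' 110
python3 - <<'E'
from h import *
c=cam('top');crop(c,(230,170,430,320),'t4.png',4)
s=cam('scene');crop(s,(220,190,460,350),'s4.png',3)
E
```

```text
time: 6.8
ee_pos: [0.4986, -0.0127, 0.0198]
tcp_rot: [179.7, 0.1, 88.6]
wrist_force: [-1.9, 0.0, 3.4]
opening: 0.0228
```

View pics/t4.png

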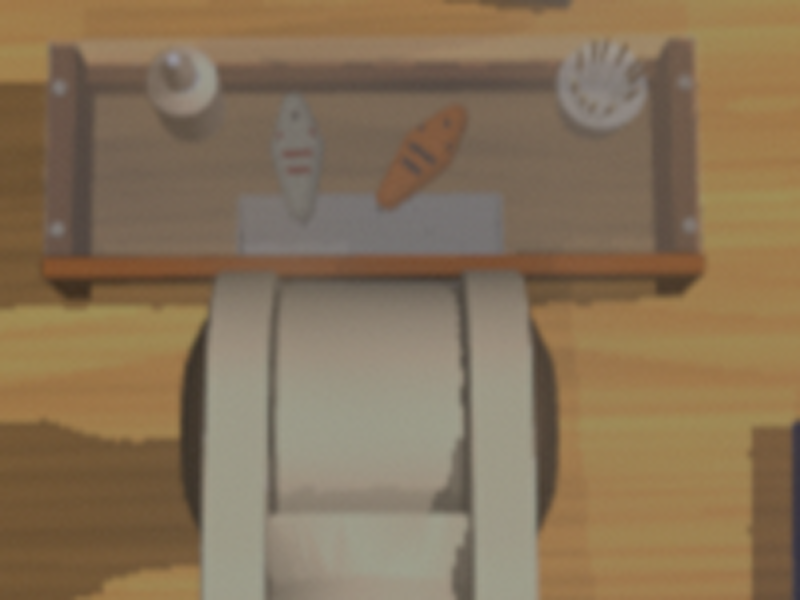

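View pics/s4.png

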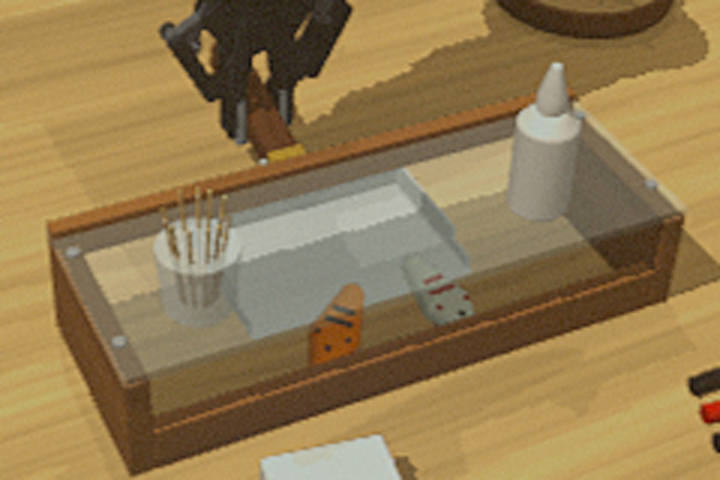

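```bash
python3 -m handwheel '[[1,0.015,0,0,0],[1,0.03,-0.001,0,0],[1,0.04,-0.001,0,0],[1,0.05,-0.001,0,0]]' 110
python3 - <<'E'
from h import *
c=cam('top');crop(c,(230,170,430,320),'t5.png',4)
s=cam('scene');crop(s,(220,190,460,350),'s5.png',3)
E
```

```text
time: 7.3
ee_pos: [0.5494, -0.0138, 0.0198]
tcp_rot: [179.7, 0.1, 88.5]
wrist_force: [-2.5, -0.0, 4.6]
opening: 0.0224
```

View pics/t5.png

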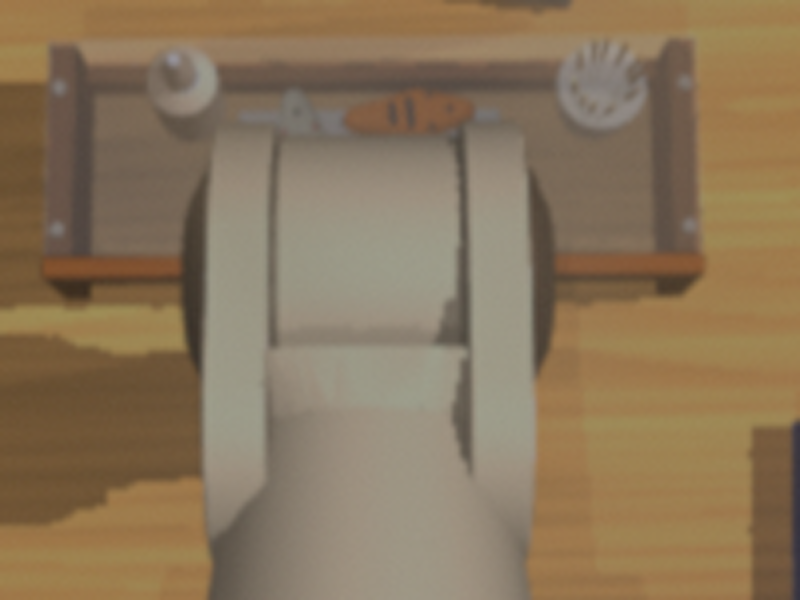

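View pics/s5.png

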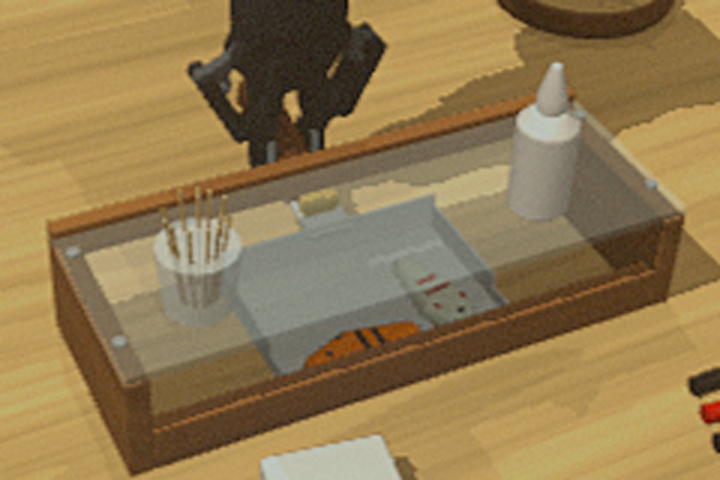

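```bash
python3 -m handwheel '[[1,0.004,0,0,0],[1,0.008,0,0,0],[1,0.011,0,0,0]]' 110
python3 - <<'E'
from h import *
c=cam('top');crop(c,(230,170,430,320),'t6.png',4)
s=cam('scene');crop(s,(220,190,460,350),'s6.png',3)
E
```

```text
time: 7.7
ee_pos: [0.5601, -0.0137, 0.0196]
tcp_rot: [179.7, 0.1, 88.6]
wrist_force: [-19.4, -0.1, 16.6]
opening: 0.0225
```

View pics/t6.png

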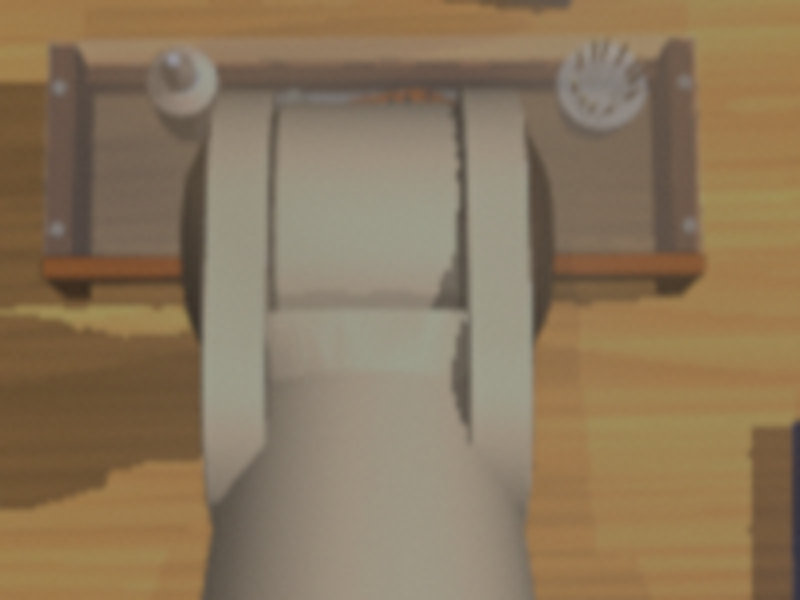

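View pics/s6.png

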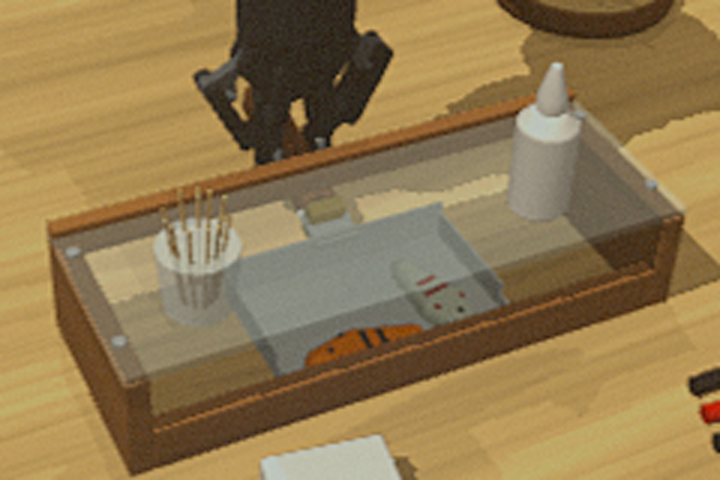

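```bash
python3 -m handwheel '[[1,-0.002,0,0,0],[1,-0.005,0,0,0],[1,-0.01,0,0,0],[1,-0.017,0,0,0],[1,-0.025,0,0,0]]' 110
python3 - <<'E'
from h import *
s=cam('scene');crop(s,(220,190,460,350),'s7.png',3)
E
```

```text
time: 8.3
ee_pos: [0.5346, -0.0137, 0.0198]
tcp_rot: [179.7, 0.1, 88.6]
wrist_force: [1.3, -0.1, 3.1]
opening: 0.022
```

View pics/s7.png

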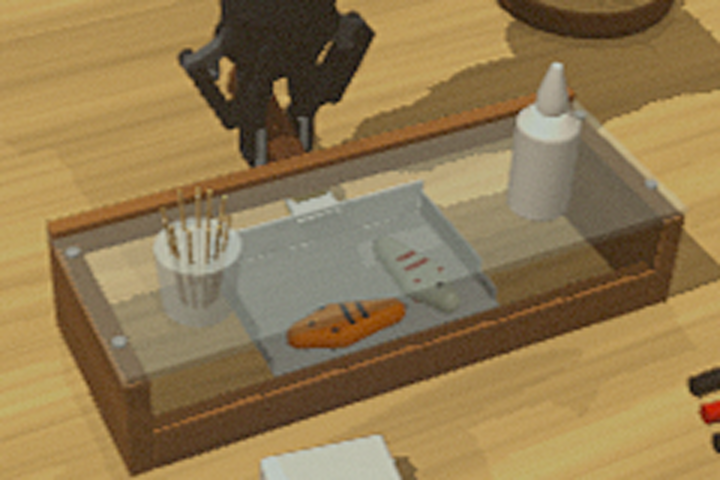

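```bash
python3 -m handwheel '[[1,-0.005,0,0,0],[1,-0.012,0,0,0],[1,-0.021,0.001,0,0],[1,-0.03,0.001,0,0],[1,-0.037,0.001,0,0]]' 110;python3 -m handwheel '[[1,-0.006,0,0,0],[1,-0.014,0,0,0],[1,-0.024,0.001,0,0],[1,-0.034,0.001,0,0],[1,-0.041,0.001,0,0]]';python3 -m handwheel '[[1,-0.006,0,0,0],[1,-0.014,0,0,0],[1,-0.024,0.001,0,0],[1,-0.034,0.001,0,0],[1,-0.041,0.001,0,0]]'
python3 - <<'E'
from h import *
s=cam('scene');crop(s,(220,130,460,310),'s8.png',3)
c=cam('top');crop(c,(230,170,430,320),'t8.png',4)
E
```

```text
time: 8.85
ee_pos: [0.4956, -0.0126, 0.0198]
tcp_rot: [179.8, 0.1, 88.6]
wrist_force: [2.3, 0.6, 2.2]
opening: 0.0225
time: 9.35
ee_pos: [0.4536, -0.0116, 0.0198]
tcp_rot: [179.8, 0.1, 88.6]
wrist_force: [1.9, 0.5, 1.7]
opening: 0.0227
time: 9.85
ee_pos: [0.4117, -0.0106, 0.0198]
tcp_rot: [179.8, 0.1, 88.6]
wrist_force: [1.4, 0.2, 2.1]
opening: 0.0221
```

View pics/s8.png

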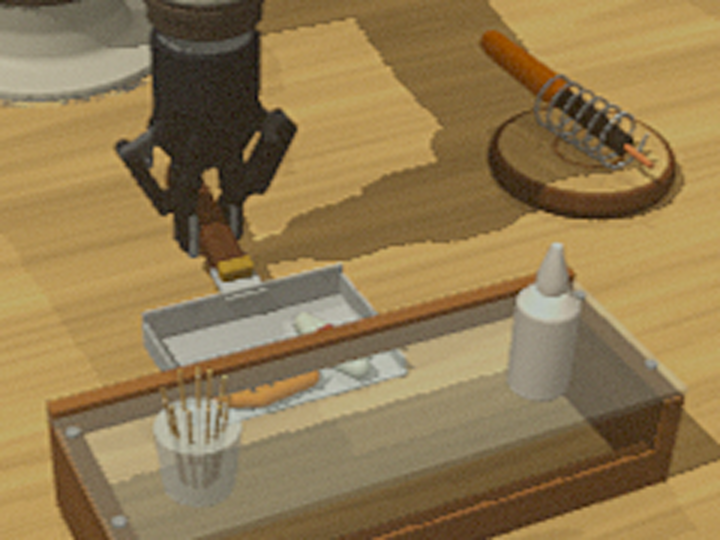

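View pics/t8.png

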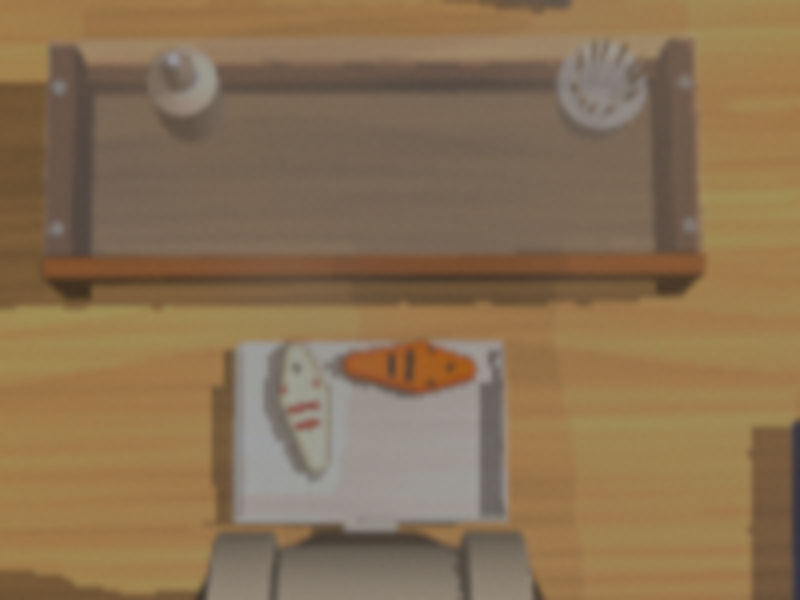

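```bash
python3 -m handwheel '[[1,-0.006,0,0,0],[1,-0.016,0,0,0],[1,-0.03,0,0,0],[1,-0.05,0,0,0],[1,-0.05,0,0,0]]' 120;python3 -m handwheel '[[1,0,0,0.005,0],[1,0,0,0.012,0],[1,0,0,0.02,0],[1,0,0,0.028,0],[1,0,0,0.035,0]]'
python3 - <<'E'
from h import *
s=cam('scene');crop(s,(220,130,460,310),'s9.png',3)
c=cam('top');crop(c,(230,230,430,380),'t9.png',4)
E
```

```text
time: 10.45
ee_pos: [0.3594, -0.0106, 0.02]
tcp_rot: [179.9, 0.1, 88.6]
wrist_force: [-2.3, 0.5, 4.9]
opening: 0.0223
time: 10.95
ee_pos: [0.3597, -0.0106, 0.0558]
tcp_rot: [179.9, 0.1, 88.6]
wrist_force: [0.2, 0.1, -1.7]
opening: 0.0225
```

View pics/s9.png

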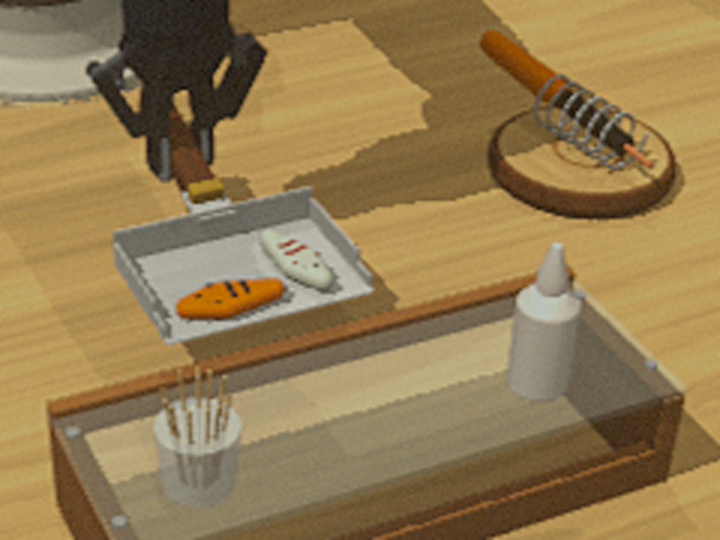

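View pics/t9.png

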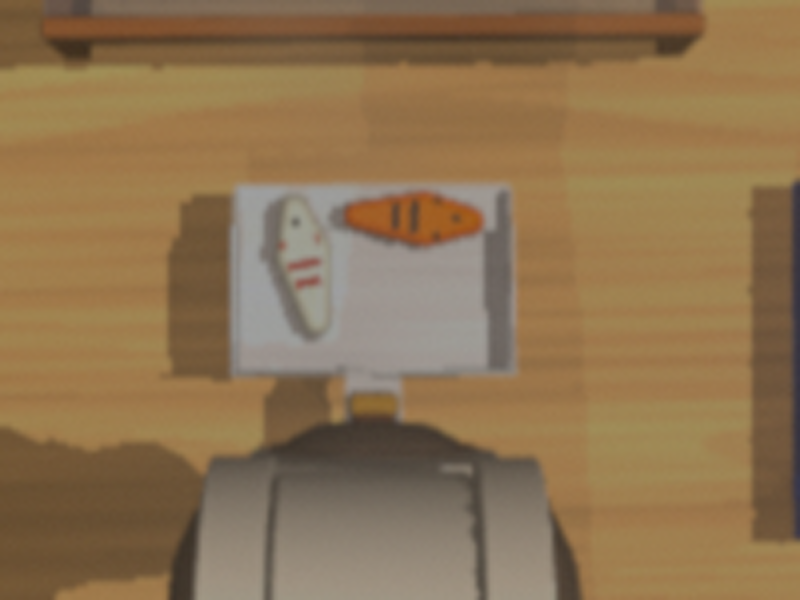

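```bash
python3 -m handwheel '[[1,0,0,0.01,0],[1,0,0,0.025,0],[1,0,0,0.045,-1],[1,0,0,0.065,-3],[1,0,0,0.08,-5]]' 120; python3 -m handwheel '[[1,0,0,0.015,-3],[1,0.003,-0.002,0.03,-7],[1,0.006,-0.005,0.045,-11],[1,0.01,-0.01,0.055,-15],[1,0.014,-0.016,0.06,-19]]'
python3 - <<'E'
from h import *
s=cam('scene');crop(s,(160,100,440,310),'s10.png',2.8)
c=cam('top');crop(c,(230,230,430,380),'t10.png',4)
E
```

```text
time: 11.55
ee_pos: [0.3603, -0.0106, 0.1377]
tcp_rot: [179.8, 0.1, 83.5]
wrist_force: [0.9, -0.7, -2.3]
opening: 0.0227
time: 12.05
ee_pos: [0.3747, -0.0267, 0.1992]
tcp_rot: [179.7, 0.1, 64.3]
wrist_force: [0.1, -0.9, -2.8]
opening: 0.0223
```

View pics/s10.png

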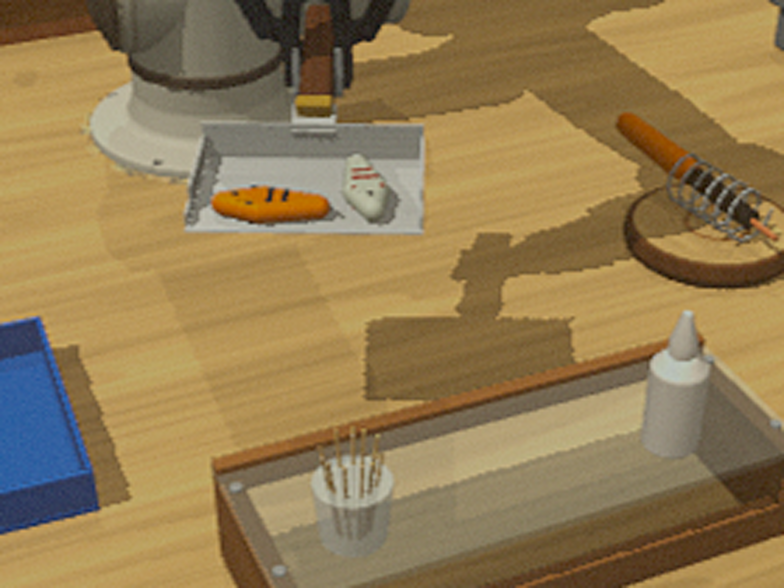

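View pics/t10.png

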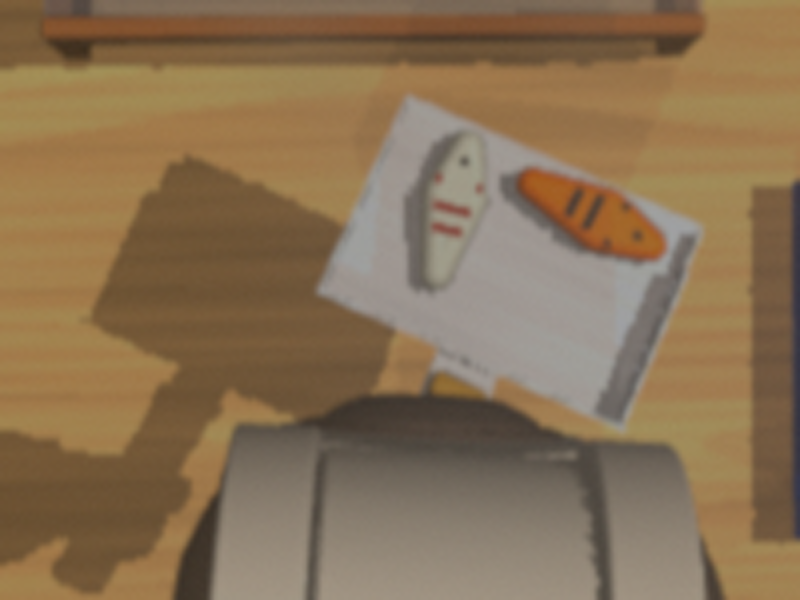

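```bash
python3 -m handwheel '[[1,0.002,-0.006,0,-3],[1,0.005,-0.016,0,-8],[1,0.009,-0.028,0,-13],[1,0.013,-0.04,0,-18],[1,0.016,-0.05,0,-22]]' 120; python3 -m handwheel '[[1,0.003,-0.008,0,-4],[1,0.006,-0.02,0,-9],[1,0.01,-0.034,0,-14],[1,0.014,-0.048,0,-19],[1,0.016,-0.06,0,-23]]'; python3 -m handwheel '[[1,0.003,-0.008,0,-4],[1,0.006,-0.02,0,-9],[1,0.01,-0.034,0,-14],[1,0.014,-0.048,0,-18],[1,0.016,-0.056,0,-20]]';python3 -m handwheel '[[1,0,0,0,0]]'
python3 - <<'E'
from h import *
s=cam('scene');crop(s,(60,80,340,310),'s11.png',2.6)
c=cam('top');crop(c,(350,230,550,380),'t11.png',4)
E
```

```text
time: 12.65
ee_pos: [0.3906, -0.0772, 0.1984]
tcp_rot: [179.7, 0.1, 42.3]
wrist_force: [0.2, 0.1, -1.3]
opening: 0.0226
time: 13.15
ee_pos: [0.4066, -0.1375, 0.1981]
tcp_rot: [179.8, 0.1, 19.2]
wrist_force: [0.1, -0.5, -1.6]
opening: 0.0226
time: 13.65
ee_pos: [0.4226, -0.1939, 0.1977]
tcp_rot: [179.8, 0.2, -0.8]
wrist_force: [0.5, 0.3, -1.0]
opening: 0.0228
time: 13.75
ee_pos: [0.4225, -0.1942, 0.1974]
tcp_rot: [179.8, 0.2, -0.8]
wrist_force: [-0.2, 0.2, -2.5]
opening: 0.0227
```

View pics/s11.png

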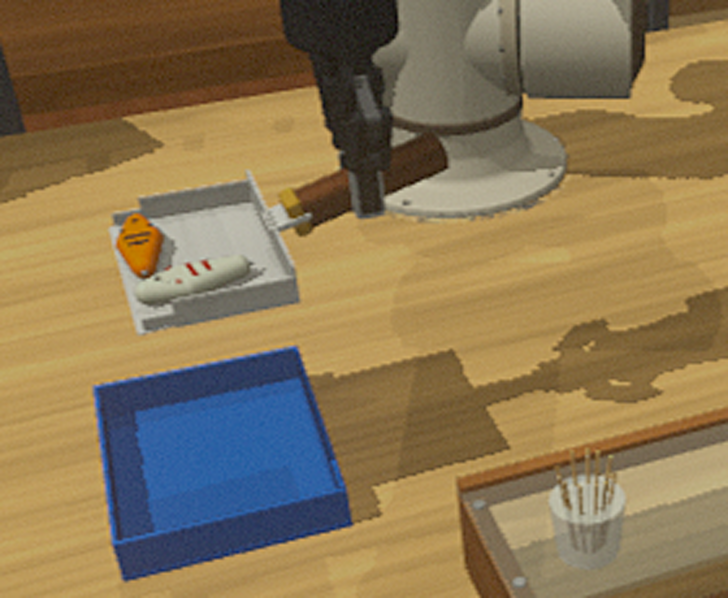

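View pics/t11.png

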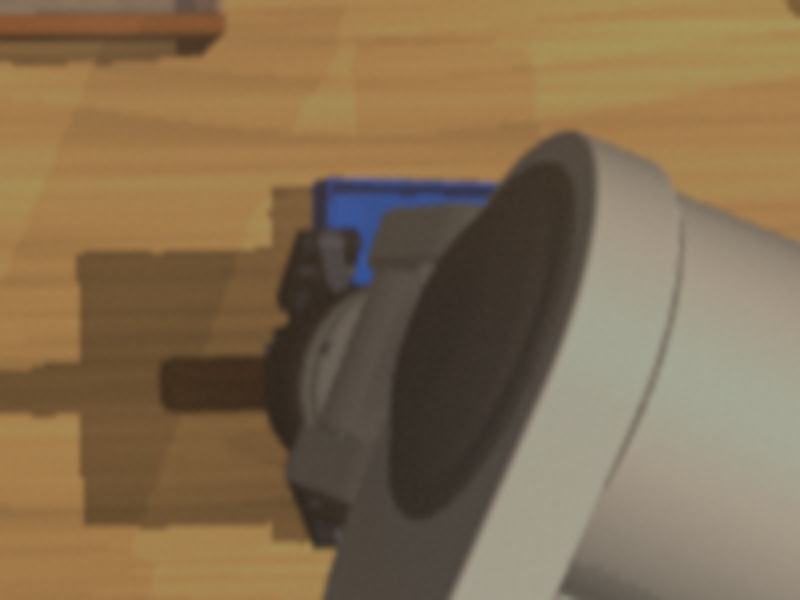

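```bash
python3 -m handwheel '[[1,0,0,0,0]]' 20
python3 - <<'E'
from h import *
s=cam('scene');crop(s,(60,80,340,310),'s12.png',2.6)
E
```

```text
time: 13.95
ee_pos: [0.4222, -0.193, 0.1976]
tcp_rot: [179.8, 0.2, -0.6]
wrist_force: [0.4, -0.4, -1.4]
opening: 0.0223
```

View pics/s12.png

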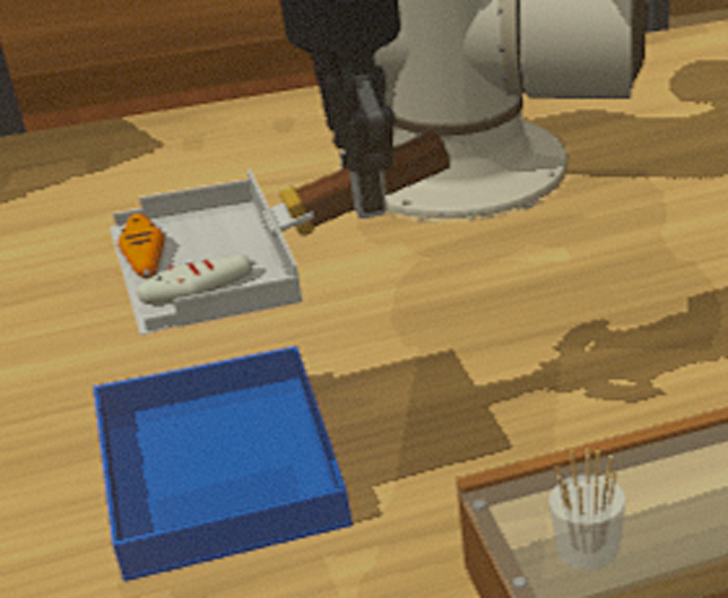

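```bash
python3 -m handwheel '[[1,0,0,0,0],[1,0,0,0,0],[1,0,0,0,0]]' 20
python3 - <<'E'
from h import *
s=cam('scene');crop(s,(60,80,340,310),'s13.png',2.6)
E
```

```text
time: 14.3
ee_pos: [0.4222, -0.1928, 0.1977]
tcp_rot: [179.8, 0.2, -0.6]
wrist_force: [-0.1, 0.2, -1.8]
opening: 0.0222
```

View pics/s13.png

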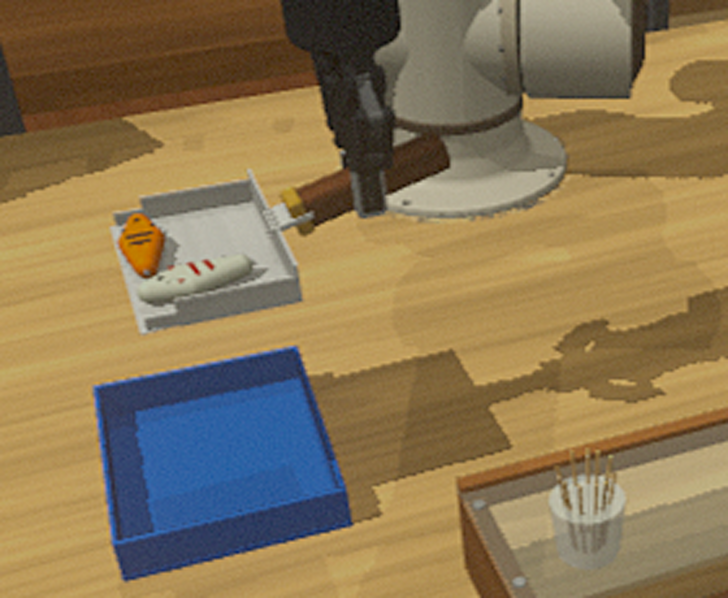

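```bash
python3 -m handwheel '[[1,0,0,0.05,0],[1,0,0,0.065,0],[1,0,0,0.07,0]]' 20
python3 - <<'E'
from h import *
s=cam('scene');crop(s,(60,60,340,290),'s14.png',2.6)
E
```

```text
time: 14.65
ee_pos: [0.4227, -0.1931, 0.2696]
tcp_rot: [179.8, 0.0, -0.6]
wrist_force: [0.2, -0.2, -1.8]
opening: 0.0224
```

View pics/s14.png

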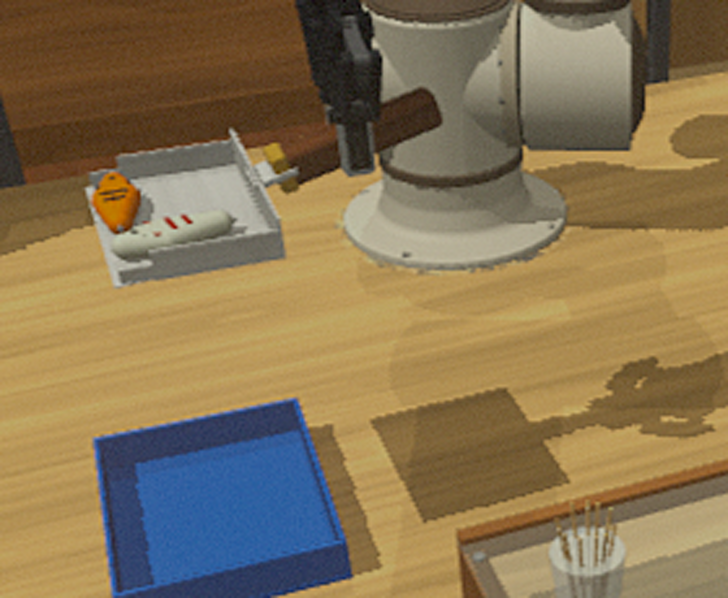

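```bash
cat >> h.py <<'E'
def nosecorner(c,ee,yaw,th,side=77,back=17,pz=39):
    # nose relative to grip, pitch th nose-down
    h,v=166e-3,-39e-3; t=np.radians(th)
    X=h*np.cos(t)+v*np.sin(t); Z=-h*np.sin(t)+v*np.cos(t)
    a=np.radians(yaw-90); x=np.array([np.cos(a),np.sin(a),0]); y=np.array([-np.sin(a),np.cos(a),0])
    g=np.array(ee)+[0,0,.0187]
    return proj(c,[g+X*x+s*side*1e-3*y+[0,0,Z] for s in (1,-1)])
E
python3 - <<'E'
from h import *
c=cam('scene')
for th in range(-3,12,3): print(th,nosecorner(c,(0.4222,-0.1928,0.1977),-0.6,th).round(1).tolist(),nosecorner(c,(0.4227,-0.1931,0.2696),-0.6,th).round(1).tolist())
print(get_obs()['ee_pos'])
E
```

```text
-3 [[114.9, 203.6], [103.5, 162.7]] [[104.9, 165.6], [94.1, 127.3]]
0 [[117.2, 207.8], [105.5, 166.6]] [[107.3, 170.2], [96.3, 131.6]]
3 [[119.7, 211.8], [107.8, 170.4]] [[110.0, 174.7], [98.8, 135.8]]
6 [[122.4, 215.6], [110.3, 174.0]] [[113.0, 178.9], [101.4, 139.8]]
9 [[125.4, 219.2], [113.0, 177.5]] [[116.1, 183.0], [104.3, 143.7]]
[ 0.42243363 -0.19293704  0.26774561]
```

```bash
python3 -m handwheel '[[1,0,0,-0.01,0],[1,0,0,-0.03,0],[1,0,0,-0.05,0],[1,0,0,-0.065,0],[1,0,0,-0.07,0]]' 20; python3 -m handwheel '[[0.85,0,0,0,0],[0.8,0,0,0,0]]' 20; python3 -m handwheel '[[0.78,0,0,0,0]]' 20; python3 -m handwheel '[[0.76,0,0,0,0]]' 20
python3 - <<'E'
from h import *
s=cam('scene');crop(s,(60,80,340,310),'s15.png',2.6)
E
```

```text
time: 15.25
ee_pos: [0.4212, -0.1924, 0.1942]
tcp_rot: [179.9, 0.4, -0.6]
wrist_force: [-0.1, -0.2, -1.1]
opening: 0.0225
time: 15.45
ee_pos: [0.4209, -0.1922, 0.1937]
tcp_rot: [180.0, 0.5, -0.6]
wrist_force: [0.2, -0.4, -1.0]
opening: 0.0227
time: 15.55
ee_pos: [0.4211, -0.1923, 0.1942]
tcp_rot: [179.9, 0.4, -0.6]
wrist_force: [-0.5, 0.2, -1.0]
opening: 0.0226
time: 15.65
ee_pos: [0.4213, -0.1924, 0.1946]
tcp_rot: [179.9, 0.4, -0.6]
wrist_force: [0.0, 0.6, -1.2]
opening: 0.0224
```

View pics/s15.png

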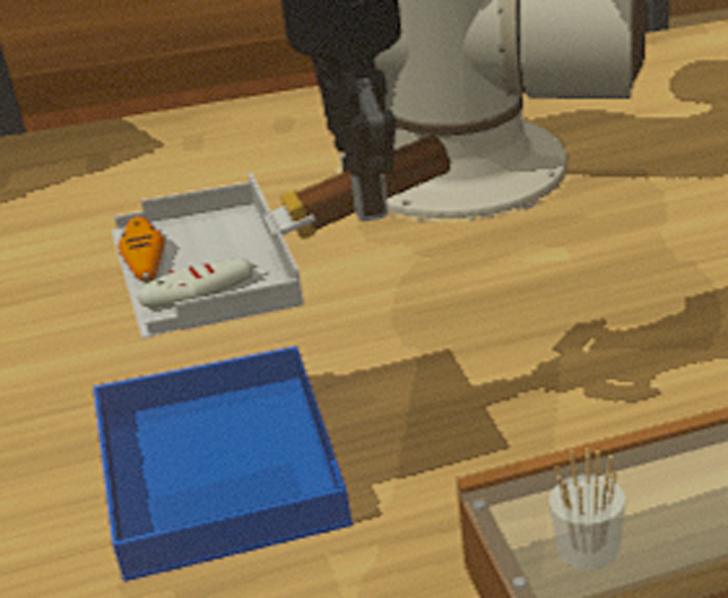

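```bash
cat > o.py <<'E'
from h import *
s=cam('scene'); 
for lo,hi,r in (((3,150,120),(18,255,255),(60,120,200,320)),):
    m=cv2.moments(mask(s,lo,hi,(80,130,135,260)),True); print('orange px',m['m10']/max(m['m00'],1),m['m01']/max(m['m00'],1),m['m00'],get_obs()['opening'])
E
python3 o.py; python3 -m handwheel '[[0.75,0,0,0,0]]' 20|tail -1; python3 o.py;  python3 -m handwheel '[[0.745,0,0,0,0]]' 20|tail -1; python3 o.py
```

```text
orange px 114.13636363636364 174.8409090909091 176.0 0.02228922760547601
opening: 0.0223
orange px 114.20338983050847 174.10734463276836 177.0 0.022269618664923392
opening: 0.0224
orange px 113.91935483870968 173.70967741935485 186.0 0.022342303212513775
```

```bash
for i in 1; do python3 -m handwheel '[[0.74,0,0,0,0]]' 20|tail -1; python3 o.py; done;  python3 -m handwheel '[[0.737,0,0,0,0]]' 20|tail -1; python3 o.py
```

```text
opening: 0.0227
orange px 114.12359550561797 174.17415730337078 178.0 0.022430154640388566
opening: 0.0229
orange px 113.77894736842106 173.02105263157895 190.0 0.022945764830634763
```

```bash
python3 -m handwheel '[[0.735,0,0,0,0]]' 20|tail -1; python3 o.py
```

```text
opening: 0.023
orange px 114.37016574585635 174.11602209944752 181.0 0.023136378354736566
```

```bash
python3 -m handwheel '[[0.732,0,0,0,0]]' 20|tail -1; python3 o.py;python3 -m handwheel '[[0.729,0,0,0,0]]' 20|tail -1; python3 o.py
```

```text
opening: 0.0232
orange px 114.21857923497268 174.0 183.0 0.02315889457984339
opening: 0.0235
orange px 114.02732240437159 174.76502732240436 183.0 0.023515845270390263
```

```bash
python3 -m handwheel '[[0.727,0,0,0,0]]' 20|tail -1; python3 o.py
```

```text
opening: 0.0234
orange px 114.48901098901099 174.7912087912088 182.0 0.023381811160269796
```

```bash
python3 -m handwheel '[[0.725,0,0,0,0]]' 20|tail -1; python3 o.py
```

```text
opening: 0.0237
orange px 114.53631284916202 174.75977653631284 179.0 0.023664464206025228
```

```bash
python3 -m handwheel '[[0.723,0,0,0,0]]' 20|tail -1; python3 o.py
```

```text
opening: 0.0237
orange px 115.25153374233129 175.61349693251535 163.0 0.023288411613535405
```

```bash
python3 -m handwheel '[[0.721,0,0,0,0]]' 20|tail -1; python3 o.py
```

```text
opening: 0.024
orange px 115.94857142857143 177.76 175.0 0.023953356059082064
```

```bash
python3 -m handwheel '[[0.721,0,0,0,0]]' 20|tail -1
python3 - <<'E'
from h import *
s=cam('scene');crop(s,(60,80,340,310),'s16.png',2.6)
E
python3 o.py
```

```text
opening: 0.0238
orange px 130.4857142857143 210.45714285714286 70.0 0.023689851719265378
```

View pics/s16.png

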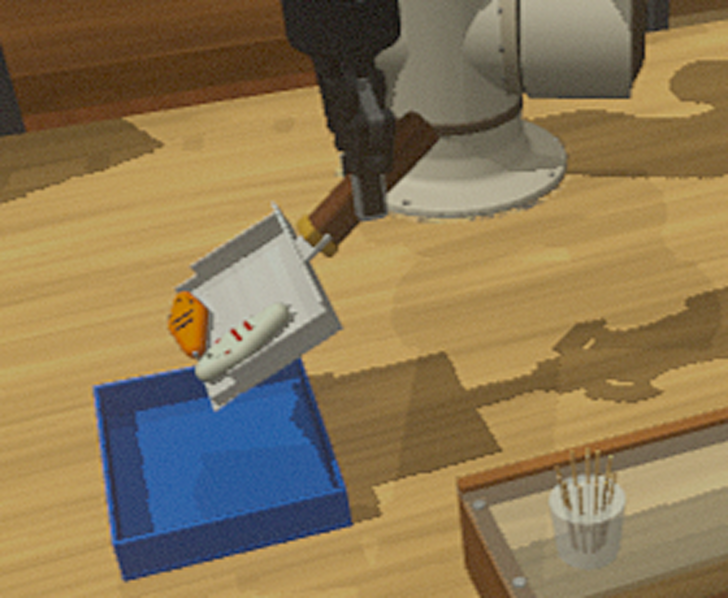

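```bash
python3 -m handwheel '[[1,0,0,0,0],[1,0,0,0,0]]' 60
python3 - <<'E'
from h import *
s=cam('scene');crop(s,(60,80,340,310),'s17.png',2.6)
E
```

```text
time: 17.8
ee_pos: [0.4216, -0.1926, 0.1952]
tcp_rot: [179.9, 0.3, -0.6]
wrist_force: [0.5, 0.5, -1.2]
opening: 0.0233
```

View pics/s17.png

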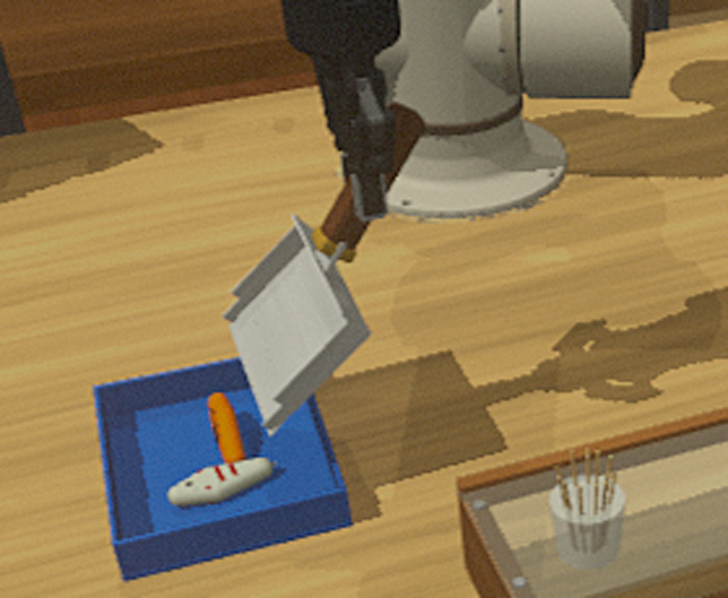

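```bash
python3 -m handwheel '[[1,0,0,0.015,0],[1,0,0,0.035,0],[1,0,0.005,0.05,2],[1,0,0.015,0.05,8],[1,-0.005,0.03,0.05,15]]' 100; python3 -m handwheel '[[1,-0.005,0.015,0,7],[1,-0.01,0.03,0,14],[1,-0.015,0.05,0,21],[1,-0.02,0.07,0,28],[1,-0.025,0.085,0,35]]';python3 -m handwheel '[[1,-0.003,0.015,0,7],[1,-0.006,0.03,0,14],[1,-0.01,0.045,0,21],[1,-0.012,0.058,0,28],[1,-0.012,0.058,0,35]]'; python3 -m handwheel '[[1,0,0,-0.02,4],[1,0,0,-0.05,4]]'
python3 - <<'E'
from h import *
s=cam('scene');crop(s,(60,60,440,310),'s18.png',2.1)
E
```

```text
time: 18.35
ee_pos: [0.417, -0.1628, 0.2456]
tcp_rot: [179.9, 0.3, 14.6]
wrist_force: [-1.3, 0.7, -1.7]
opening: 0.0226
time: 18.85
ee_pos: [0.3918, -0.0769, 0.2457]
tcp_rot: [179.8, 0.3, 49.9]
wrist_force: [0.2, 0.3, -2.3]
opening: 0.0228
time: 19.35
ee_pos: [0.3795, -0.0178, 0.2459]
tcp_rot: [179.8, 0.3, 85.3]
wrist_force: [0.2, 0.2, -1.1]
opening: 0.0228
time: 19.55
ee_pos: [0.3804, -0.0177, 0.1968]
tcp_rot: [179.6, 0.3, 89.5]
wrist_force: [0.2, 0.4, -1.8]
opening: 0.0232
```

View pics/s18.png

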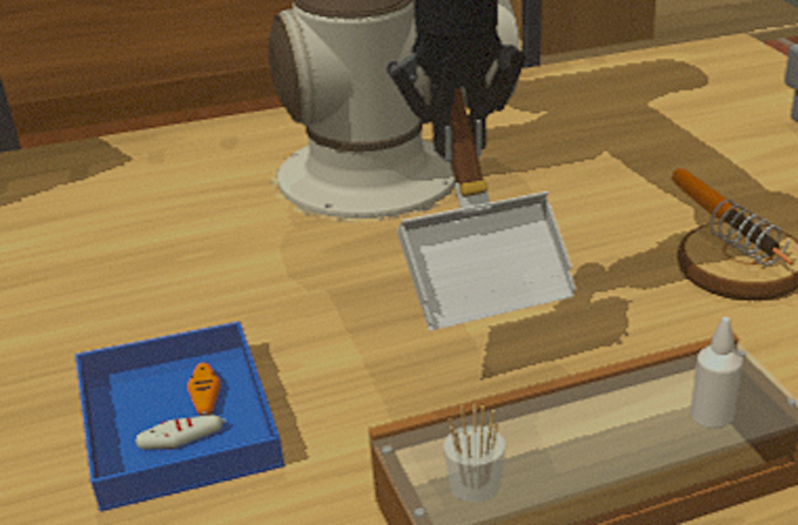

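```bash
python3 -m handwheel '[[1,0,0,-0.02,0],[1,0,0,-0.045,0],[1,0,0,-0.06,0],[1,0,0,-0.07,0],[1,-0.003,0,-0.08,0]]' 20; python3 -m handwheel '[[1,-0.003,0,-0.01,0],[1,-0.006,0,-0.02,0],[1,-0.009,0,-0.03,0],[1,-0.012,0,-0.04,0]]'; python3 -m handwheel '[[1,-0.002,0,-0.01,0],[1,-0.004,0,-0.02,0],[1,-0.006,0,-0.03,0]]'
python3 - <<'E'
from h import *
s=cam('scene');crop(s,(60,60,440,310),'s19.png',2.1)
E
```

```text
time: 20.1
ee_pos: [0.3761, -0.0177, 0.1127]
tcp_rot: [179.9, 0.3, 89.4]
wrist_force: [-2.8, -0.1, 11.7]
opening: 0.0227
time: 20.5
ee_pos: [0.3652, -0.0177, 0.0744]
tcp_rot: [179.7, 0.3, 89.3]
wrist_force: [-2.2, 0.4, 6.0]
opening: 0.0227
time: 20.8
ee_pos: [0.3604, -0.0178, 0.0459]
tcp_rot: [179.5, 0.3, 89.3]
wrist_force: [-4.5, -0.6, 8.3]
opening: 0.0229
```

View pics/s19.png

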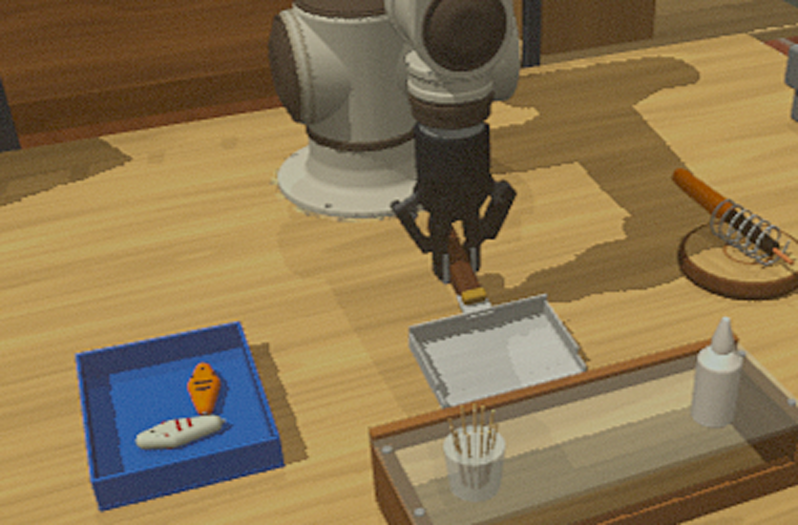

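```bash
python3 -m handwheel '[[1,-0.002,0,-0.009,0],[1,-0.003,0,-0.018,0],[1,-0.003,0,-0.024,0],[1,-0.003,0,-0.026,0],[1,-0.003,0,-0.026,0]]'
python3 - <<'E'
from h import *
s=cam('scene');crop(s,(140,100,400,290),'s20.png',3)
E
```

```text
time: 21.35
ee_pos: [0.3573, -0.0178, 0.0199]
tcp_rot: [179.5, 0.3, 89.3]
wrist_force: [-5.6, -0.3, 12.1]
opening: 0.0226
```

View pics/s20.png

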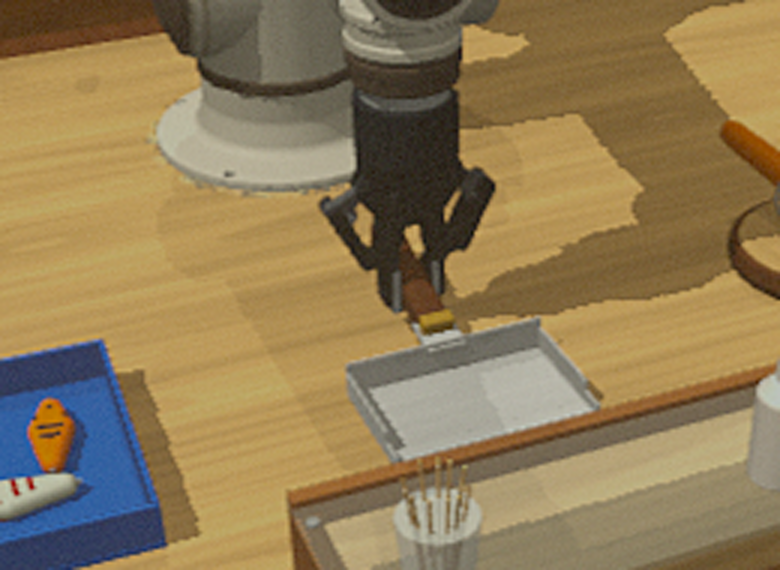

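```bash
python3 -m handwheel '[[0.74,0,0,0,0],[0.73,0,0,0,0],[0.72,0,0,0,0],[0.7,0,0,0,0],[0.6,0,0,0,0]]' 20; python3 -m handwheel '[[0.4,0,0,0,0],[0.1,0,0,0,0],[0,0,0,0,0],[0,0,0,0,0]]'; python3 -m handwheel '[[0,0,0,0.02,0],[0,0,0,0.06,0],[0,0,0,0.1,0],[0,0,0,0.14,0],[0,0,0,0.18,0]]';python3 -m handwheel '[[0,-0.02,0,0.02,0],[0,-0.05,0.03,0.03,0],[0,-0.08,0.07,0.04,0],[0,-0.08,0.11,0.04,0],[0,-0.08,0.15,0.04,0]]'
python3 - <<'E'
from h import *
s=cam('scene');cv2.imwrite('pics/s21.png',s['color'])
crop(s,(140,100,400,290),'s21z.png',3)
cv2.imwrite('pics/t21.png',cam('top')['color'])
E
```

```text
time: 21.9
ee_pos: [0.3572, -0.0178, 0.0198]
tcp_rot: [179.6, 0.3, 89.3]
wrist_force: [-0.1, -0.1, -0.4]
opening: 0.034
time: 22.3
ee_pos: [0.3572, -0.0178, 0.0198]
tcp_rot: [179.6, 0.3, 89.3]
wrist_force: [0.6, 0.4, 0.2]
opening: 0.0856
time: 22.8
ee_pos: [0.357, -0.0178, 0.2015]
tcp_rot: [179.5, 0.3, 89.3]
wrist_force: [0.2, 0.3, 0.4]
opening: 0.0857
time: 23.3
ee_pos: [0.2764, 0.1336, 0.2424]
tcp_rot: [179.4, 0.2, 89.3]
wrist_force: [1.8, -0.1, 0.1]
opening: 0.0854
```

View pics/s21.png

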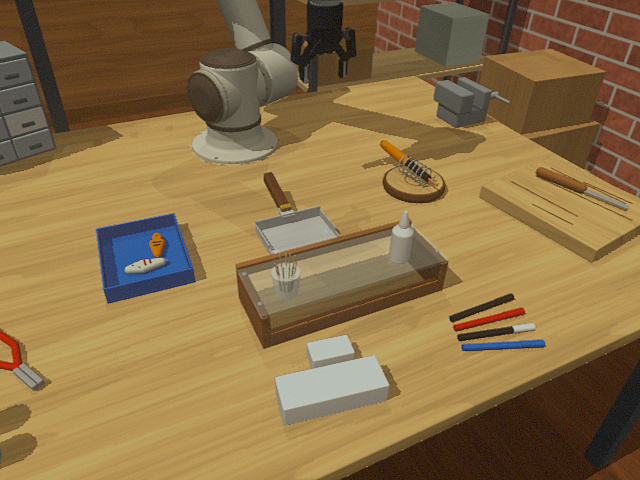

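View pics/s21z.png

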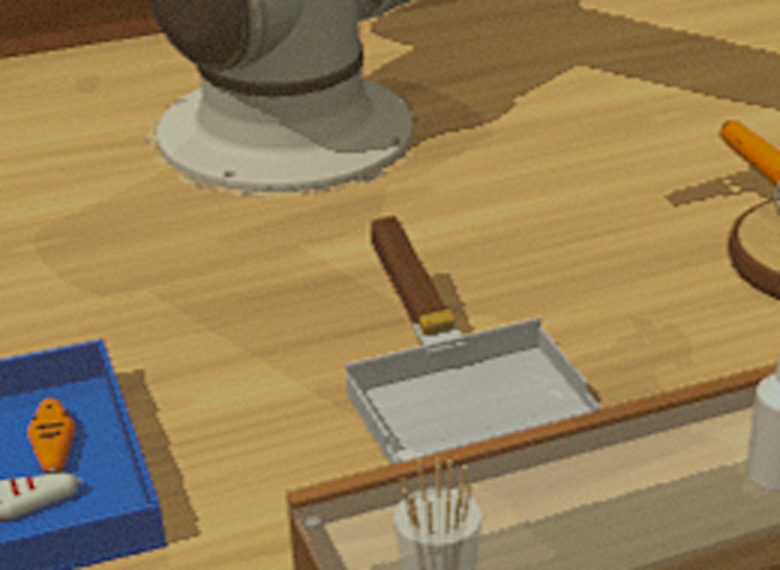

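View pics/t21.png

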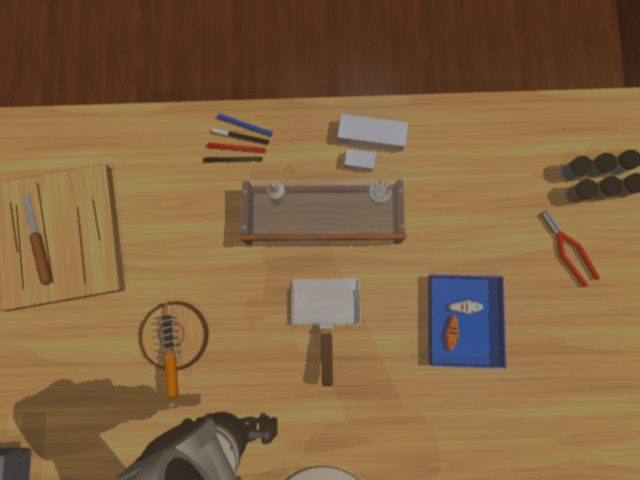

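The top view shows both lures in the tray at about (465,307) and (452,331). The scoop lies flat in front of the shelf at (325,302). The tray, iron, bottle and tub sit at the same pixels as in the first picture.

```bash
python3 -c "
from workcell import job_done
print(job_done())"
```

```text
the job is handed in; nothing more can be done
None
```

The job is done and handed in at about 23.4 s, inside the 61 s limit. Both lures are in the blue tray and the scoop lies flat on the open bench in front of the shelf.

- **Scooping:** I gripped the scoop about 17 mm behind its grip point and slid it under the lip until it met the rear rail. The highest push I read there was about 19 N along the scoop and 17 N vertical. Both lures came out on the blade together.
- **Emptying:** The moves cannot tip the tool, so I let the nose drop by gravity. Reducing the grip to 20 N and one quick lift did not tip it. Opening the fingers slowly, to a closure of about 0.72, did: the nose swung down about 50 degrees and both lures slid into the tray. I then gripped firmly again.
- **Laying down:** I lowered the scoop at 20 N so the bench turned it level, then released it and drew clear.

The last scene and top pictures show the scoop looking flat and the tray, iron stand, glue bottle and toothpick tub where they started. I judged these by eye and did not measure them. The wrist force read near zero after the gripper let go. No final check failed.

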